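# Start the clamp knob on its thread

## Robot

A 6-joint arm with a two-finger parallel gripper is mounted at the origin on the work surface. World frame = base frame: x ahead of the robot, y to its left, z up, the work surface at z = 0. Lengths are in m, angles in rad, forces in N, time in s.
With the tool pointing down it reaches from about 0.275 to 0.85 m from the base axis. Payload 19 kg.
Tool frame: the origin (TCP) lies midway between the tips of the shut fingers; the grasp point (between the pads) lies 19 mm behind it; z points along the fingers, y is the direction in which the jaws open and shut (so a half turn about z gives the same grasp; the last joint's range is limited). The gripper opens to 85 mm and grips with 20 to 120 N. Pads are 22 mm wide; open, the fingers measure 114 mm over their backs; the gripper's body (76 mm by 85 mm) begins 54 mm behind the grasp point. The pads swing forward as they close: fully open they stand 13 mm farther back than shut.
Start: joints at [-1.371, 0.15, 1.437, -0, 1.554, -0.134], TCP at [0.188, -0.543, 0.205] pointing down, gripper open.
Joint ranges: [-2.8, 2.8], [-0.68, 2.1], [0.12, 2.68], [-1.39, 4.53], [0.16, 2.79], [-2.81, 2.81]. Speed limits (rad/s): [1.89, 1.89, 2.22, 3.01, 3.01, 3.01].

## Interface

Orientations are given as a rotation vector (axis times angle).
In Python, from rig import state, get_image, job_done gives the robot as it stands.
- The arm moves only by the shell command python3 -m jog 'ROWS' [FORCE]. ROWS is JSON, a list that holds one entry, the list of rows, each a list of 7 numbers: the shift along the tool's x, y, z in m, then the turn, a rotation vector about the tool's x, y, z in rad, then the gripper command: -1 is shut, 1 is fully open, values between are in proportion. A call has 1 to 10 rows; each row shifts and turns the commanded pose from where the row before left it, along the tool's axes as they then stand; what a row does not reach is not made up. A row lasts 1/12 s, in which the tool goes at most 41.7 mm and 7.16 degrees, less where a joint would pass 70% of its speed; a pose out of reach is approached as far as the arm can. A call with a gripper value outside its range is refused whole. The fingers move at their own pace and stop on an object; FORCE is the grip in N (left out, the last holds). Time passes only in rows, so rows that do not move let the fingers close. It gives the time, the measured TCP pose, the force and the opening at its end, in the units of the state.
- state(): the state, without advancing time (a new reading comes with each control period).
- get_image(name): name is "scene" or "side" or "wrist"; returns a dict with "color" (420x560x3 uint8, red, green, blue), "fx", "fy", "cx", "cy" (pixels), "R" (3x3) and "t" (3): a world point X has camera coordinates R X + t; the wrist camera has in their place "mount" (4x4, takes a point from camera to tool coordinates, whose origin is the TCP and whose axes are the flange's). Camera axes: x right, y down, z forward; pixel columns grow to the right and rows downward; lengths in m; the calibration is good to about 2 mm. A picture is of the moment at which its call begins: read the wrist's pose just before it. There is no depth.
- job_done(): hands the job in, once; it reports no verdict.
The state is a dict: "clock": time; "joints": joint angles; "dq": joint speeds; "joint_torque": joint torques, N m; "tool_pos": TCP position; "tool_rot": TCP orientation; "ft_force": force on the tool from outside, world axes, zero at the start; "ft_torque": the same for the moment, N m; "opening": opening from 0.0 (shut) to 1.0 (fully open).
Only numpy, scipy, OpenCV 4.12 (cv2) and the standard library are available. Lean on these libraries where they do the work, as an engineer would, in place of code of your own. Each camera call takes 0.05 s, during which the arm holds its last target. There are 200 camera calls.

## Task

The red-winged clamp knob is sitting loose on top of the welding fixture's stud, its thread not engaged. Without lifting it off, turn it backwards (anticlockwise from above) until its thread clicks and the knob drops, then forwards (clockwise) until it stops, fully home on the blue clamp plate, and let go. Leave the other things on the bench alone.

Things in the scene. Friction and masses are not known exactly. Their poses are not given: they have to be found in the camera images.
- knob: Loose clamp knob, 150 g: black round hub 45 mm wide, 44 mm high, with a red straight wing (grip bar) on top, 54 long, 14 thick, from 43 to 73 mm above the origin. Origin: centre of the hub's lower rim; z up; x along the wing, to the end with a white dot (works the same after a half turn). Turns with under 0.1 N m; 1 mm of play on the stud. At the start the rim is 15 mm above the clamp plate.
- knob_top (a point): Centre of the top face of the knob's red wing, 73 mm above its origin; axes as the knob's. The teeth in the hub start on top of the thread, which is level: there the knob turns freely without sinking. Turned clockwise there it only jams at a stop. A firm grip holds the knob up: to let it drop use a loose hold across the wing, let go, or push down.
- fixture: Fixed welding fixture: dark steel base 150 x 240 x 18 mm with a blue clamp plate (74 x 150 mm, top 28 mm above the bench) and a folded aluminium strip up to 32 mm high at its +y end. Origin: centre of the base's underside, on the bench and on the upright stud's axis. At the start the knob's wing is 38 to 75 degrees clockwise (from above) of the plate's white lines.
- stud_foot (a point): Centre of the stud at the clamp plate's top face, 28 mm above the bench; axes as the fixture's. The stud is 38 mm high; the knob turns about it.
- white_line (a point): Middle of one of two white lines on the clamp plate, 24 to 36 mm from the stud's axis, along the fixture's +x and -x. With the wing turned anticlockwise to these lines (within about 8 degrees) the knob can drop 10 mm by its own weight: the click. A stop about 8 degrees beyond them ends the backward turn.
- yellow_line (a point): Middle of one of two yellow lines on the clamp plate, 95 degrees clockwise from the white ones: the wing's direction at the end stop. After the drop the knob sinks 5 mm more in the first 85 degrees of the clockwise turn, by its own weight or drawn by the thread, until its rim rests on the plate; follow it down.
- hammer: Bystander: hammer lying on the bench, about 260 mm long. Origin near its middle.
- dolly: Bystander: round steel dolly block 64 mm across, 34 mm high. Origin under its centre.
- tin: Bystander: yellow-banded can 68 mm across, 90 mm high. Origin under its centre.
- tray: Bystander: green open tray 110 x 160 x 35 mm. Origin under its centre.
There are look-alikes about, which are no part of the job. What is shaped like the knob but turquoise is not meant.

How it is judged:
By the outcome, as a careful person would: the job done as asked, in the order asked, and still so for the second after the job is handed in, with the robot touching nothing.
It also fails if it takes over 42 s, if anything falls off the work surface, if the arm or the gripper's body presses on something with over 40 N, if the wrist force passes 120 N, or if a joint passes its speed limit or range.

## Working session

There is one attempt and no reset: what is moved stays moved. The work goes in short steps, Python scripts to look and compute and a shell command to move; the robot and the scene stay as the last step left them, time stands still between calls to the robot, and variables do not carry over. Pictures are saved under pics/ and viewed, about 8 in all and at most 12, crops included, and the job is handed in when it is done.

```bash
ls; mkdir -p pics; python3 - <<'E'
from rig import state,get_image
import cv2,numpy as np
s=state();print(s)
a=get_image("scene");b=get_image("side")
cv2.imwrite("pics/a.png",cv2.cvtColor(np.hstack([a["color"],b["color"]])[:, :],cv2.COLOR_RGB2BGR)) 
im=np.hstack([a["color"],b["color"]]);cv2.imwrite("pics/a1.png",cv2.cvtColor(cv2.resize(im,(800,300),interpolation=cv2.INTER_AREA),cv2.COLOR_RGB2BGR))
np.save("sc.npy",a,allow_pickle=True);np.save("si.npy",b,allow_pickle=True)
for k in(a,b):print({q:k[q] for q in k if q!="color"})
E
```

```text
pics
{'clock': 0.0, 'joints': array([-1.37098052e+00,  1.50973518e-01,  1.43799167e+00, -1.49446093e-05,
        1.55384234e+00, -1.33984126e-01]), 'dq': array([-0.00027216, -0.00103396, -0.00077926,  0.00101431, -0.00108562,
       -0.00120166]), 'joint_torque': array([ 1.59378887e-03, -7.13057971e+01, -5.70858443e+01, -2.97911802e-04,
        8.84999230e-03,  3.56761200e-05]), 'tool_pos': array([ 0.18831959, -0.542992  ,  0.2047022 ]), 'tool_rot': array([-3.09674173e+00, -5.21699602e-01,  8.62279677e-05]), 'ft_force': array([ 1.35081565, -0.24290998, -0.07818096]), 'ft_torque': array([ 0.01212313,  0.0072523 , -0.03782429]), 'opening': 0.9995141993975564}
{'fx': 501.2346249969544, 'fy': 501.2346249969544, 'cx': 283.1886447016812, 'cy': 207.51810778590598, 'R': array([[-0.40445523,  0.91455656, -0.00150458],
       [ 0.80002815,  0.35300787, -0.48511896],
       [-0.4431376 , -0.19741261, -0.87444687]]), 't': array([ 0.1942964 , -0.40288999,  1.55771195])}
{'fx': 476.17752985633695, 'fy': 476.17752985633695, 'cx': 276.0244104734745, 'cy': 202.24557124420656, 'R': array([[-0.8025222 , -0.59630155, -0.01955971],
       [-0.37462486,  0.52915594, -0.76134762],
       [ 0.4643429 , -0.60367081, -0.64804878]]), 't': array([0.43156961, 0.24927014, 1.08697076])}
```

View pics/a1.png

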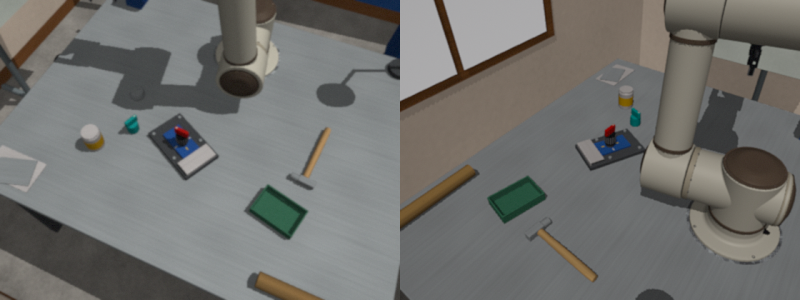

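The scene half shows the red-winged knob at about (255,187) full-size px, on the fixture with the blue plate. A turquoise look-alike stands off the fixture at about (185,175). I'll confirm in an enlarged crop and measure.

```bash
cat > h.py <<'E'
import numpy as np,cv2
from scipy.spatial.transform import Rotation as Ro
def cam(d):
    return np.array(d["R"]),np.array(d["t"]),np.array([[d["fx"],0,d["cx"]],[0,d["fy"],d["cy"]],[0,0,1]])
def ray(d,uv):
    R,t,K=cam(d);return -R.T@t,R.T@np.linalg.inv(K)@np.r_[uv,1]
def onz(d,uv,z):
    c,v=ray(d,uv);return c+v*(z-c[2])/v[2]
def mask(d,n,hsv=None):
    h=cv2.cvtColor(d["color"],cv2.COLOR_RGB2HSV);H,S,V=cv2.split(h)
    if n=="red": m=((H<6)|(H>174))&(S>180)&(V>90)
    if n=="blue": m=(H>100)&(H<125)&(S>140)&(V>50)
    return m.astype(np.uint8)
def biggest(m):
    n,l,s,c=cv2.connectedComponentsWithStats(m);o=np.argsort(-s[1:,4])+1
    return [(s[i],c[i].round(1)) for i in o[:3]]
def tri(d1,p1,d2,p2):
    (a,u),(b,v)=ray(d1,p1),ray(d2,p2);u/=np.linalg.norm(u);v/=np.linalg.norm(v)
    k=np.linalg.lstsq(np.c_[u,-v],b-a,rcond=None)[0];P,Q=a+u*k[0],b+v*k[1]
    return (P+Q)/2,np.linalg.norm(P-Q)
E
python3 - <<'E'
from h import *
a=np.load("sc.npy",allow_pickle=True).item();b=np.load("si.npy",allow_pickle=True).item()
for d in(a,b):
    for n in("red","blue"):print(n,biggest(mask(d,n)))
pa=biggest(mask(a,"red"))[0][1];pb=biggest(mask(b,"red"))[0][1]
print(tri(a,pa,b,pb),onz(a,pa,.095),onz(b,pb,.095))
c1=cv2.resize(a["color"][140:260,170:320],None,fx=2.66,fy=2.66,interpolation=cv2.INTER_CUBIC)
c2=cv2.resize(b["color"][145:265,220:370],None,fx=2.66,fy=2.66,interpolation=cv2.INTER_CUBIC)
cv2.imwrite("pics/b.png",cv2.cvtColor(np.hstack([c1,c2]),cv2.COLOR_RGB2BGR))
E
```

```text
red [(array([245, 179,  19,  12,  86], dtype=int32), array([255.6, 183.8]))]
blue [(array([228, 179,  50,  42, 699], dtype=int32), array([251.8, 201.1])), (array([501,   0,  59,  16, 504], dtype=int32), array([539.2,   5. ])), (array([177,   0,  29,  12, 239], dtype=int32), array([190.5,   4.2]))]
red [(array([287, 176,  14,  15,  77], dtype=int32), array([291.8, 181.9]))]
blue [(array([272, 189,  51,  29, 601], dtype=int32), array([298.1, 203.6])), (array([559, 194,   1,   1,   1], dtype=int32), array([559., 194.]))]
(array([ 0.52114359, -0.05559785,  0.106462  ]), np.float64(0.00388873910267021)) [ 0.5136138  -0.06092612  0.095     ] [ 0.52976275 -0.06516699  0.095     ]
```

View pics/b.png

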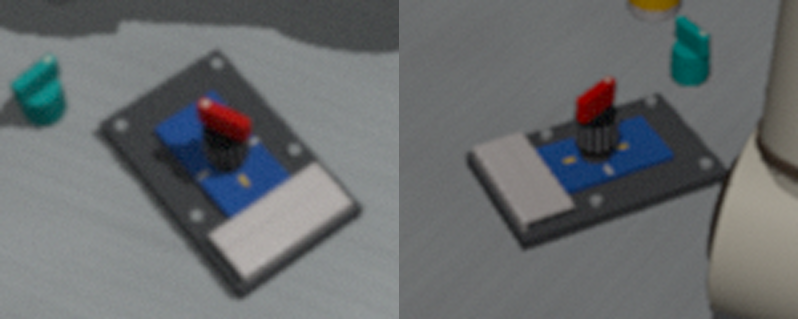

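The red-winged knob, at crop (225,118) left and (597,115) right, sits on the blue plate of the fixture, so it is the one meant. The one at (40,90) is turquoise and off the fixture. The white lines at (203,176) and (253,142) put the wing roughly 65° clockwise of them. Next is the hover move.

```bash
cat >> h.py <<'E'
def rel(s,P):
    return Ro.from_rotvec(s["tool_rot"]).inv().apply(np.array(P)-s["tool_pos"])
E
python3 - <<'E'
from h import *
from rig import state,get_image
s=state();M=Ro.from_rotvec(s["tool_rot"]).as_matrix();print(M.round(3))
print(rel(s,[.51,-.06,.26]))
w=get_image("wrist");print(w["mount"],w["fx"],w["cx"],w["cy"])
E
```

```text
[[ 0.945  0.328 -0.   ]
 [ 0.328 -0.945  0.001]
 [ 0.    -0.001 -1.   ]]
[ 0.46218338 -0.35100782 -0.05481858]
[[ 7.00705607e-04 -9.61774280e-01 -2.73842552e-01  6.89759044e-02]
 [ 9.99999711e-01  7.54578325e-04 -9.13978522e-05 -6.35462145e-04]
 [ 2.94539757e-04 -2.73842408e-01  9.61774531e-01 -1.69024641e-01]
 [ 0.00000000e+00  0.00000000e+00  0.00000000e+00  1.00000000e+00]] 304.1905337540412 277.73724030892447 208.95773058873903
```

```bash
python3 -m jog '[[[0.023,-0.0175,-0.005,0,0,0,1],[0.023,-0.0175,-0.005,0,0,0,1],[0.023,-0.0175,-0.005,0,0,0,1],[0.023,-0.0175,-0.005,0,0,0,1],[0.023,-0.0175,-0.005,0,0,0,1],[0.023,-0.0175,-0.005,0,0,0,1],[0.023,-0.0175,-0.005,0,0,0,1],[0.023,-0.0175,-0.005,0,0,0,1],[0.023,-0.0175,-0.005,0,0,0,1],[0.023,-0.0175,-0.005,0,0,0,1]]]' 40
python3 -m jog '[[[0.023,-0.0175,0,0,0,0,1],[0.023,-0.0175,0,0,0,0,1],[0.023,-0.0175,0,0,0,0,1],[0.023,-0.0175,0,0,0,0,1],[0.023,-0.0175,0,0,0,0,1],[0.023,-0.0175,0,0,0,0,1],[0.023,-0.0175,0,0,0,0,1],[0.023,-0.0175,0,0,0,0,1],[0.023,-0.0175,0,0,0,0,1],[0,0,0,0,0,0,1]]]'
python3 - <<'E'
from h import *
from rig import state,get_image
import time
s=state();print(s["tool_pos"],s["tool_rot"],s["joints"],s["clock"]);w=get_image("wrist");np.save("w1.npy",{"s":s,"w":w},allow_pickle=True)
cv2.imwrite("pics/c.png",cv2.cvtColor(w["color"],cv2.COLOR_RGB2BGR))
E
```

```text
clock: 0.98
tool_pos: [0.3488, -0.3012, 0.2555]
tool_rot: [-3.098, -0.522, 0.0]
ft_force: [-0.4, 0.2, 0.2]
opening: 1.001
clock: 1.82
tool_pos: [0.4939, -0.0825, 0.2549]
tool_rot: [-3.096, -0.526, -0.0]
ft_force: [1.7, -0.4, 0.0]
opening: 1.002
[ 0.49394564 -0.08246245  0.25490263] [-3.09579290e+00 -5.26245053e-01 -2.47007021e-04] [-3.20305592e-01 -1.74063173e-02  1.51688208e+00  1.30524272e-03
  1.64263086e+00  9.13828719e-01] 1.8167
```

View pics/c.png

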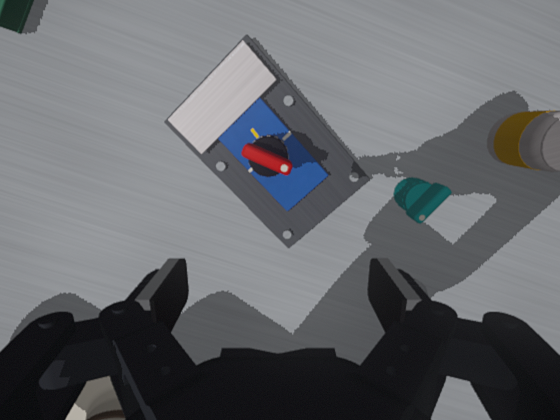

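The wrist picture shows the red knob at (267,158) with its white dot at (285,169). White lines are at (288,134) and (250,170), a yellow line at (255,133), and the turquoise look-alike at (420,198). Measuring at known heights:

```bash
cat >> h.py <<'E'
def wcam(s,w):
    M=Ro.from_rotvec(s["tool_rot"]).as_matrix();m=np.array(w["mount"])
    R=(M@m[:3,:3]).T;c=M@m[:3,3]+s["tool_pos"];return dict(w,R=R,t=-R@c)
def ang(v): return np.degrees(np.arctan2(v[1],v[0]))
def wing(d,z):
    m=mask(d,"red");n,l,st,c=cv2.connectedComponentsWithStats(m);i=1+np.argmax(st[1:,4])
    q=np.argwhere(l==i)[:,::-1].astype(float)
    P=np.array([onz(d,p,z)[:2] for p in q]);u=np.linalg.svd(P-P.mean(0),full_matrices=False)[2][0]
    r=cv2.minAreaRect(P.astype(np.float32)*1000)
    return P.mean(0),ang(u)%180,r
E
python3 - <<'E'
from h import *
f=np.load("w1.npy",allow_pickle=True).item();d=wcam(f["s"],f["w"])
print("wing",wing(d,.116))
h=cv2.cvtColor(d["color"],cv2.COLOR_RGB2HSV);H,S,V=cv2.split(h)
roi=np.zeros_like(H);roi[115:190,225:315]=1
def comps(m,nm):
    n,l,st,c=cv2.connectedComponentsWithStats((m&(roi>0)).astype(np.uint8))
    for i in range(1,n):
        if st[i,4]>4: print(nm,st[i,4],c[i].round(1),onz(d,c[i],.028)[:2].round(4))
comps((S<70)&(V>110),"white");comps((H>18)&(H<35)&(S>120),"yellow")
b=mask(d,"blue");b[:, :200]=0
k=cv2.findContours(b,cv2.RETR_EXTERNAL,cv2.CHAIN_APPROX_NONE)[0];k=max(k,key=cv2.contourArea)
P=np.array([onz(d,p[0].astype(float),.028)[:2] for p in k],np.float32);print("plate",cv2.minAreaRect(P*1000))
# bolts/corners of base for centre
for p in [(289,101),(354,177),(287,234),(222,167)]:print("bolt",onz(d,p,.02)[:2])
sc=np.load("sc.npy",allow_pickle=True).item();
x=onz(sc,biggest(mask(sc,"red"))[0][1],.105);print("scene check",x)
E
```

```text
wing (array([ 0.52142247, -0.05830285]), np.float64(86.6153888834927), ((521.1021728515625, -60.02907943725586), (51.80366897583008, 13.958080291748047), 85.89682006835938))
white 136 [230. 120.] [ 0.5417 -0.0014]
white 23 [286.8 135. ] [ 0.5481 -0.0746]
white 7 [256.7 137.3] [ 0.5328 -0.0395]
white 39 [283.7 167.9] [ 0.5075 -0.0849]
white 19 [250.2 169.7] [ 0.4907 -0.0444]
white 21 [226.7 187.3] [ 0.4581 -0.0222]
yellow 27 [254.3 132.8] [ 0.537  -0.0349]
plate ((502.5594177246094, -94.77391052246094), (70.81988525390625, 72.79391479492188), 62.30650329589844)
bolt [ 0.58775056 -0.06343143]
bolt [ 0.52615251 -0.17837752]
bolt [ 0.41987748 -0.12124336]
bolt [ 0.4804054  -0.00763258]
scene check [ 0.51900173 -0.05782003  0.105     ]
```

```bash
python3 -m jog '[[[0.016,-0.0065,0,0,0,-0.117,1],[0.018,-0.0035,0,0,0,-0.117,1],[0,0,0,0,0,-0.117,1],[0,0,0,0,0,-0.117,1],[0,0,0,0,0,-0.117,1],[0,0,0,0,0,-0.117,1],[0,0,0,0,0,-0.117,1],[0,0,0,0,0,-0.117,1],[0,0,0,0,0,-0.117,1],[0,0,0,0,0,-0.117,1]]]'
python3 -m jog '[[[0,0,0.025,0,0,0,1],[0,0,0.025,0,0,0,1],[0,0,0,0,0,0,0],[0,0,0,0,0,0,0],[0,0,0,0,0,0,0]]]'
python3 - <<'E'
from h import *
from rig import state,get_image
s=state();w=get_image("wrist");d=wcam(s,w);print(s["joints"],s["opening"]);M=Ro.from_rotvec(s["tool_rot"]).as_matrix()
print(s["tool_pos"],"tool x ang",ang(M[:2,0]),M[:,2]);P,a,r=wing(d,.116);print(P,a,r,"rel",rel(s,[r[0][0]/1e3,r[0][1]/1e3,.116]))
print("stud .520,-.0595 rel",rel(s,[.520,-.0597,.092]))
cv2.imwrite("pics/d.png",cv2.cvtColor(w["color"],cv2.COLOR_RGB2BGR))
E
```

```text
clock: 2.7
tool_pos: [0.5195, -0.0644, 0.2552]
tool_rot: [-2.289, -2.151, 0.0]
ft_force: [-1.0, 0.5, 0.4]
opening: 0.997
clock: 3.12
tool_pos: [0.5202, -0.0641, 0.2067]
tool_rot: [2.295, 2.145, 0.001]
ft_force: [0.5, 0.2, 0.9]
opening: 0.604
[-2.69619441e-01  4.27271132e-02  1.55219623e+00 -1.11525994e-05
  1.54559497e+00 -2.02075631e-01] 0.6044079941366063
[ 0.52015359 -0.06406908  0.20673449] tool x ang 86.1300337215936 [ 1.03255539e-03 -2.96912048e-04 -9.99999423e-01]
[ 0.52105185 -0.05536885] 85.4582205254857 ((520.6763916015625, -57.988555908203125), (54.21514892578125, 13.348875045776367), 86.14444732666016) rel [6.12249872e-03 1.59259608e-05 9.07331721e-02]
stud .520,-.0595 rel [ 0.00437474 -0.00056862  0.11473297]
```

View pics/d.png

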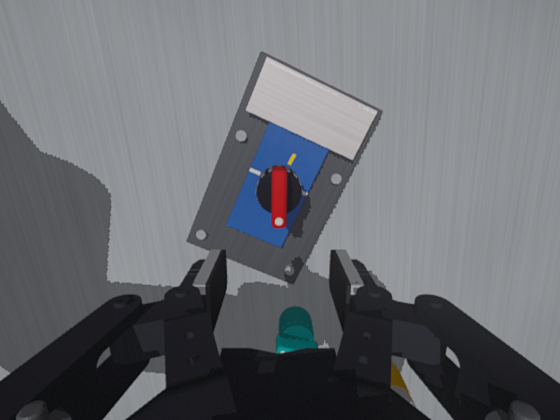

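The wing is at (279,195) px, measures 54×13 mm and is parallel to the jaws. Moving 5 mm along it and descending around it.

```bash
python3 -m jog '[[[0.005,0,0.02,0,0,0,0],[0,0,0.03,0,0,0,0],[0,0,0.03,0,0,0,0],[0,0,0.02,0,0,0,0],[0,0,0.012,0,0,0,0],[0,0,0,0,0,0,-0.62],[0,0,0,0,0,0,-0.62],[0,0,0,0,0,0,-0.62],[0,0,0,0,0,0,-0.62],[0,0,0,0,0,0,-0.62]]]' 20
python3 - <<'E'
from h import *
from rig import state,get_image
s=state();print(s["joints"],s["opening"],s["ft_force"],s["ft_torque"]);w=get_image("wrist");d=wcam(s,w);P,a,r=wing(d,.116);print(a,r,rel(s,[r[0][0]/1e3,r[0][1]/1e3,.116]))
cv2.imwrite("pics/e.png",cv2.cvtColor(w["color"],cv2.COLOR_RGB2BGR))
E
```

```text
clock: 4.0
tool_pos: [0.5209, -0.0587, 0.0945]
tool_rot: [2.294, 2.145, 0.002]
ft_force: [-0.3, -0.2, -0.1]
opening: 0.194
[-2.59327791e-01  1.08364905e-01  1.71346537e+00  9.32241368e-05
  1.31795196e+00 -1.92345519e-01] 0.19363763779135484 [-0.34097997 -0.20451398 -0.14460074] [-0.00207713  0.02889883 -0.02429361]
86.08617946141968 ((521.1256103515625, -56.04375457763672), (57.76666259765625, 12.862505912780762), 85.64683532714844) [ 2.66653591e-03  8.37620182e-05 -2.14589769e-02]
```

View pics/e.png

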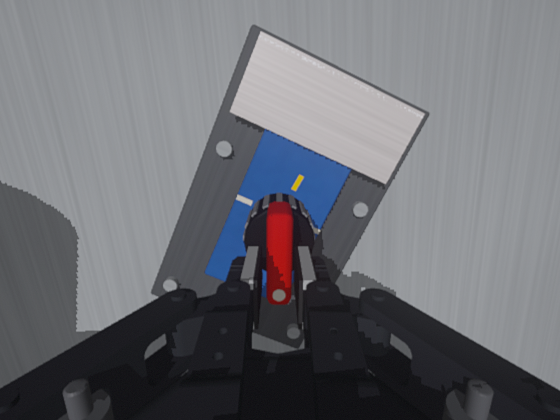

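The wing (279,250) lies between the pads with no contact. Turning backwards.

```bash
python3 -m jog '[[[0,0,0,0,0,-0.1,-0.62],[0,0,0,0,0,-0.1,-0.62],[0,0,0,0,0,-0.1,-0.62],[0,0,0,0,0,-0.1,-0.62],[0,0,0,0,0,-0.1,-0.62],[0,0,0,0,0,-0.1,-0.62],[0,0,0,0,0,-0.1,-0.62],[0,0,0,0,0,-0.1,-0.62],[0,0,0,0,0,-0.1,-0.62],[0,0,0,0,0,-0.1,-0.62]]]'
python3 -m jog '[[[0,0,0,0,0,-0.055,-0.62],[0,0,0,0,0,-0.055,-0.62],[0,0,0,0,0,-0.055,-0.62],[0,0,0,0,0,-0.055,-0.62],[0,0,0,0,0,0,-0.62],[0,0,0,0,0,0,-0.62]]]'
cat > chk.py <<'E'
from h import *
from rig import state,get_image
import sys
s=state();M=Ro.from_rotvec(s["tool_rot"]).as_matrix();print(s["clock"],"x ang",ang(M[:2,0]),"op",s["opening"],s["ft_torque"],M[:2,2]);w=get_image("wrist");d=wcam(s,w)
for z in(.116,.106,.101):
    P,a,r=wing(d,z);print(z,a,r)
a=get_image("scene");b=get_image("side")
P,e=tri(a,biggest(mask(a,"red"))[0][1],b,biggest(mask(b,"red"))[0][1]);print("tri",P,e)
c=lambda i,x,y:cv2.resize(i["color"][y:y+100,x:x+100],(400,400),interpolation=cv2.INTER_CUBIC)
cv2.imwrite(sys.argv[1],cv2.cvtColor(np.hstack([w["color"][80:,80:480],cv2.resize(c(b,245,130),(340,340))]),cv2.COLOR_RGB2BGR))
E
python3 chk.py pics/f.png
```

```text
clock: 4.88
tool_pos: [0.5205, -0.0586, 0.0938]
tool_rot: [0.977, 2.985, 0.0]
ft_force: [0.6, -0.4, -0.2]
opening: 0.192
clock: 5.38
tool_pos: [0.5204, -0.0586, 0.0936]
tool_rot: [0.654, 3.072, 0.0]
ft_force: [0.9, -0.1, 0.2]
opening: 0.19
5.3833 x ang 155.9633632200215 op 0.19040986583613903 [-0.00669766  0.05162174 -0.02187232] [ 4.47658393e-04 -9.07586808e-06]
0.116 83.55504901661783 ((515.583984375, -59.34621810913086), (52.09849166870117, 20.941492080688477), 85.50379943847656)
0.106 83.55504901661783 ((519.6400756835938, -61.359222412109375), (55.651493072509766, 22.369646072387695), 85.50358581542969)
0.101 83.55504901661783 ((521.6680908203125, -62.36570739746094), (57.42799377441406, 23.08367347717285), 85.50387573242188)
tri [ 0.51881856 -0.04549717  0.10487633] 0.0065324652486496056
```

View pics/f.png

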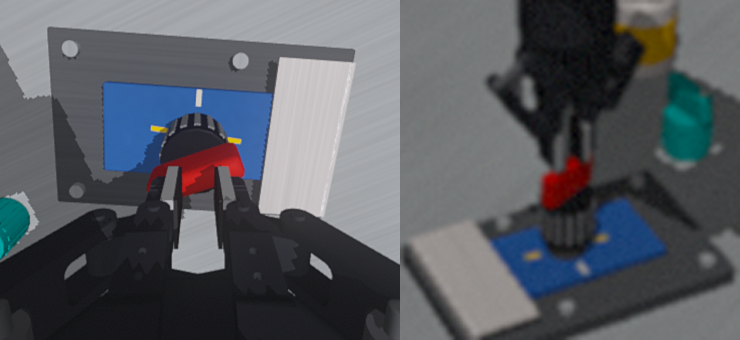

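The wing looks unturned: about 85° against the tool at 156°, with the pads seemingly overlapping it. I need an enlarged crop to understand this.

```bash
python3 - <<'E'
from h import *
from rig import state,get_image
w=get_image("wrist");b=get_image("side")
c1=cv2.resize(w["color"][180:320,210:350],(500,500),interpolation=cv2.INTER_CUBIC)
c2=cv2.resize(b["color"][150:210,272:308],(300,500),interpolation=cv2.INTER_CUBIC)
cv2.imwrite("pics/g.png",cv2.cvtColor(np.hstack([c1,c2]),cv2.COLOR_RGB2BGR));print(state()["tool_pos"])
E
```

```text
[ 0.52031062 -0.05852208  0.09336257]
```

View pics/g.png

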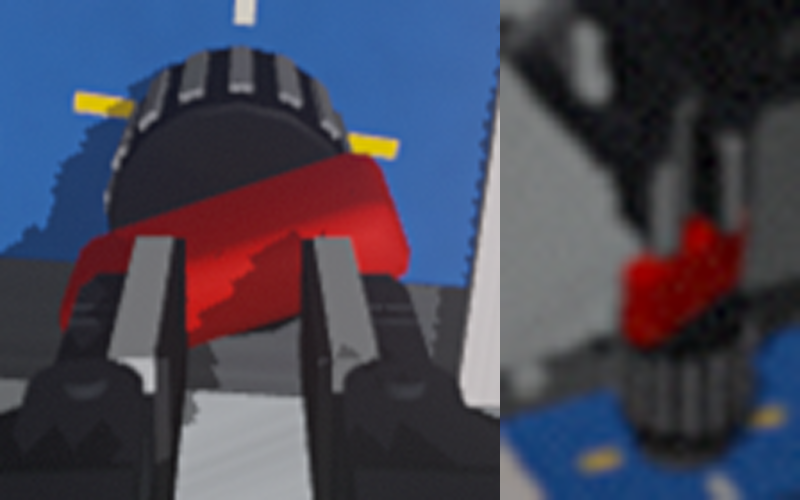

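The knob did not turn: relative to the yellow lines it still has its starting angle, and no torque was felt. So the pads must have passed over the wing, and their tips stand higher than the TCP at this opening. The pad edge's projection also puts the tips 20–30 mm behind the TCP. I'll turn back, and then test by closing at a lower height.

```bash
python3 -m jog '[[[0,0,-0.004,0,0,0.122,-0.5],[0,0,0,0,0,0.122,-0.5],[0,0,0,0,0,0.122,-0.5],[0,0,0,0,0,0.122,-0.5],[0,0,0,0,0,0.122,-0.5],[0,0,0,0,0,0.122,-0.5],[0,0,0,0,0,0.122,-0.5],[0,0,0,0,0,0.122,-0.5],[0,0,0,0,0,0.122,-0.5],[0,0,0,0,0,0.122,-0.5]]]' 20
python3 -m jog '[[[0,0,0.004,0,0,0,-0.5],[0,0,0.004,0,0,0,-0.5],[0,0,0.004,0,0,0,-0.5],[0,0,0,0,0,0,-0.5]]]'
python3 -m jog '[[[0,0,0,0,0,0,-0.75],[0,0,0,0,0,0,-0.75],[0,0,0,0,0,0,-0.75],[0,0,0,0,0,0,-0.75]]]'
python3 -c "
from rig import state;s=state();print(s['opening'],s['ft_force'],s['ft_torque'],s['tool_pos'])"
```

```text
clock: 6.47
tool_pos: [0.5203, -0.0585, 0.0973]
tool_rot: [-2.302, -2.138, -0.0]
ft_force: [0.6, -0.4, -0.8]
opening: 0.251
clock: 6.8
tool_pos: [0.5198, -0.0584, 0.0842]
tool_rot: [-2.29, -2.148, 0.001]
ft_force: [-0.3, -0.3, -0.9]
opening: 0.252
clock: 7.13
tool_pos: [0.5203, -0.0585, 0.0854]
tool_rot: [-2.294, -2.146, -0.0]
ft_force: [-0.3, 0.3, -1.2]
opening: 0.155
0.15526302177057363 [-0.26922301  0.31524883 -1.17918252] [ 7.51251608e-03 -3.09037213e-03  6.43973480e-05] [ 0.52032589 -0.05853544  0.08537122]
```

```bash
python3 -m jog '[[[0,0,0,0,0,0,-0.85],[0,0,0,0,0,0,-0.85],[0,0,0,0,0,0,-0.85],[0,0,0,0,0,0,-0.85]]]'
python3 - <<'E'
from h import *
from rig import state,get_image
w=get_image("wrist");b=get_image("side");print(state()["opening"])
c1=cv2.resize(w["color"][180:320,210:350],(400,400),interpolation=cv2.INTER_CUBIC)
c2=cv2.resize(b["color"][140:220,255:335],(400,400),interpolation=cv2.INTER_CUBIC)
cv2.imwrite("pics/i.png",cv2.cvtColor(np.hstack([c1,c2]),cv2.COLOR_RGB2BGR))
E
```

```text
clock: 7.47
tool_pos: [0.5203, -0.0585, 0.0853]
tool_rot: [-2.294, -2.146, -0.0]
ft_force: [-0.6, 0.6, -1.6]
opening: 0.154
0.1483661771216484
```

View pics/i.png

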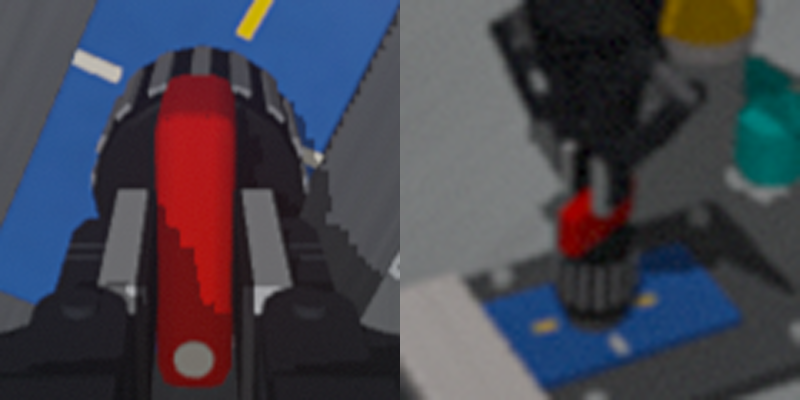

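The jaws are now blocked by the wing at opening 0.154 (commanded 0.075), and the crop shows pads at both its sides. So the tips sit more than 22 mm above the TCP. Loosening, going 12 mm lower, then turning backwards.

```bash
python3 -m jog '[[[0,0,0,0,0,0,-0.63],[0,0,0,0,0,0,-0.63],[0,0,0.004,0,0,0,-0.63],[0,0,0.004,0,0,0,-0.63],[0,0,0.004,0,0,0,-0.63],[0,0,0,0,0,0,-0.63]]]'
python3 -m jog '[[[0,0,0,0,0,-0.1,-0.63],[0,0,0,0,0,-0.1,-0.63],[0,0,0,0,0,-0.1,-0.63],[0,0,0,0,0,-0.1,-0.63],[0,0,0,0,0,0,-0.63]]]'
python3 - <<'E'
from h import *
from rig import state,get_image
s=state();w=get_image("wrist");d=wcam(s,w);M=Ro.from_rotvec(s["tool_rot"]).as_matrix()
print(ang(M[:2,0]),wing(d,.116),s["opening"],s["ft_torque"])
E
```

```text
clock: 8.07
tool_pos: [0.5198, -0.0584, 0.0722]
tool_rot: [-2.294, -2.145, 0.001]
ft_force: [-0.7, -1.0, 0.5]
opening: 0.185
clock: 8.48
tool_pos: [0.5202, -0.0585, 0.0732]
tool_rot: [-1.816, -2.563, 0.0]
ft_force: [-0.2, 0.8, -0.0]
opening: 0.184
109.37570031347313 (array([ 0.51787541, -0.05280188]), np.float64(105.87277676257565), ((518.729248046875, -55.779903411865234), (13.359393119812012, 59.245811462402344), 15.241851806640625)) 0.18353524247812594 [ 0.01697935 -0.04093438 -0.00146525]
```

The wing now follows with a 4° lag. Continuing to the white lines (152.4°) and waiting for the drop.

```bash
python3 -m jog '[[[0,0,0,0,0,-0.1,-0.63],[0,0,0,0,0,-0.1,-0.63],[0,0,0,0,0,-0.1,-0.63],[0,0,0,0,0,-0.1,-0.63],[0,0,0,0,0,-0.1,-0.63],[0,0,0,0,0,-0.1,-0.63],[0,0,0,0,0,-0.1,-0.63],[0,0,0,0,0,-0.1,-0.63],[0,0,0,0,0,-0.03,-0.63],[0,0,0,0,0,0,-0.63]]]'
python3 -m jog '[[[0,0,0,0,0,0,-0.6],[0,0,0,0,0,0,-0.6],[0,0,0,0,0,0,-0.6]]]'
sed -i 's/for z in(.*/for z in(.116,.106):/' chk.py; python3 chk.py pics/j.png
```

```text
clock: 9.37
tool_pos: [0.5203, -0.0586, 0.0733]
tool_rot: [-0.639, -3.076, -0.0]
ft_force: [0.3, 0.7, 0.6]
opening: 0.186
clock: 9.62
tool_pos: [0.5203, -0.0585, 0.0733]
tool_rot: [-0.639, -3.076, -0.0]
ft_force: [-0.6, -0.2, -0.1]
opening: 0.198
9.6167 x ang 156.51196391959132 op 0.19832385040971934 [-0.03006112 -0.03026182  0.00373594] [-9.61958490e-05  1.34436324e-04]
0.116 154.96713374293245 ((512.2314453125, -54.838260650634766), (12.432764053344727, 53.828773498535156), 64.53717803955078)
0.106 154.96713374293248 ((516.701171875, -56.772159576416016), (13.416986465454102, 58.09010696411133), 64.53717803955078)
tri [ 0.51882541 -0.07185323  0.07602598] 0.002056539183109261
```

View pics/j.png

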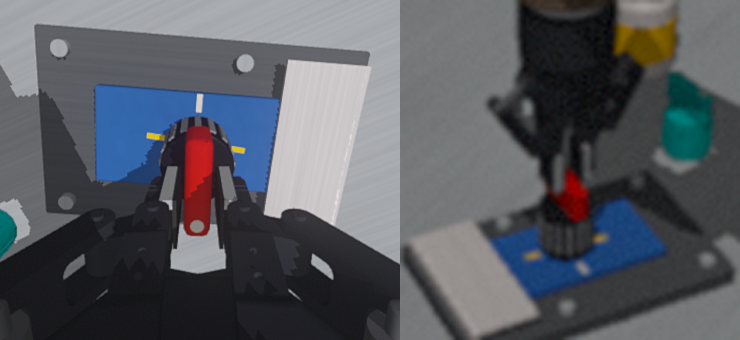

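Dropped: under the same camera the wing's apparent length shrank 10 % and its ray shift implies about 10–12 mm lower. The wing is at 155° against white at 152°. Now following down and turning clockwise.

```bash
python3 -m jog '[[[0,0,0.005,0,0,0,-0.63],[0,0,0.004,0,0,0,-0.63],[0,0,0.0005,0,0,0.1,-0.63],[0,0,0.0005,0,0,0.1,-0.63],[0,0,0.0005,0,0,0.1,-0.63],[0,0,0.0005,0,0,0.1,-0.63],[0,0,0.0005,0,0,0.1,-0.63],[0,0,0.0005,0,0,0.1,-0.63],[0,0,0.0005,0,0,0.1,-0.63],[0,0,0.0005,0,0,0.1,-0.63]]]'
python3 -m jog '[[[0,0,0,0,0,0.1,-0.63],[0,0,0,0,0,0.1,-0.63],[0,0,0,0,0,0.1,-0.63],[0,0,0,0,0,0.1,-0.63],[0,0,0,0,0,0.1,-0.63],[0,0,0,0,0,0.1,-0.63],[0,0,0,0,0,0,-0.63]]]'
cat > q.py <<'E'
from h import *
from rig import state,get_image
s=state();w=get_image("wrist");d=wcam(s,w);M=Ro.from_rotvec(s["tool_rot"]).as_matrix()
print(ang(M[:2,0]),wing(d,.106)[2],wing(d,.101),s["opening"],s["ft_torque"])
E
python3 q.py
```

```text
clock: 10.6
tool_pos: [0.5201, -0.0585, 0.0598]
tool_rot: [-1.79, -2.581, 0.0]
ft_force: [0.4, -1.0, 1.1]
opening: 0.186
clock: 11.18
tool_pos: [0.5201, -0.0585, 0.0598]
tool_rot: [-2.473, -1.936, 0.0]
ft_force: [0.5, -0.1, 0.1]
opening: 0.184
76.111748472844 ((520.6189575195312, -53.31694793701172), (56.91172409057617, 12.953621864318848), 79.38223266601562) (array([ 0.52071493, -0.05292223]), np.float64(79.07266356265976), ((519.9864501953125, -55.869972229003906), (59.22792434692383, 13.480746269226074), 79.38251495361328)) 0.18413231421675585 [ 0.00544139 -0.00989118  0.02969002]
```

```bash
python3 -m jog '[[[0,0,0,0,0,0.1,-0.63],[0,0,0.001,0,0,0.1,-0.63],[0,0,0,0,0,0.1,-0.63],[0,0,0.001,0,0,0.05,-0.63],[0,0,0,0,0,0.03,-0.63],[0,0,0,0,0,0,-0.63]]]'
python3 q.py
python3 -m jog '[[[0,0,0,0,0,0.03,-0.63],[0,0,0,0,0,0.03,-0.63],[0,0,0,0,0,0,-0.63]]]'
python3 q.py
```

```text
clock: 11.73
tool_pos: [0.5211, -0.0587, 0.0587]
tool_rot: [2.789, 1.444, 0.002]
ft_force: [5.5, -0.4, 4.5]
opening: 0.185
54.76881962461238 ((523.2063598632812, -54.11717987060547), (56.743202209472656, 12.88313102722168), 60.71382141113281) (array([ 0.52326777, -0.05369689]), np.float64(60.36645840467867), ((521.689208984375, -56.28074264526367), (59.07267761230469, 13.41196060180664), 60.71393585205078)) 0.1846310652440761 [-0.09852077 -0.93454291  0.16352242]
clock: 12.03
tool_pos: [0.5211, -0.0589, 0.0588]
tool_rot: [2.83, 1.36, 0.002]
ft_force: [5.4, -1.3, 5.0]
opening: 0.185
51.345924456930035 ((523.493408203125, -54.544189453125), (56.818660736083984, 12.981498718261719), 57.872474670410156) (array([ 0.52352387, -0.05407782]), np.float64(57.16610048883294), ((521.8524780273438, -56.615936279296875), (59.1494140625, 13.514004707336426), 57.87290954589844)) 0.1846042298703656 [-0.42520732 -0.86287681  0.14549168]
```

A 5 N contact appeared, so I'm backing up 3 mm and feeling for the stop with a few more degrees.

```bash
python3 -m jog '[[[0,0,-0.003,0,0,0,-0.63],[0,0,0,0,0,0.03,-0.63],[0,0,0,0,0,0.03,-0.63],[0,0,0,0,0,0,-0.63]]]'
python3 q.py
python3 -m jog '[[[0,0,0,0,0,0.03,-0.63],[0,0,0,0,0,0.03,-0.63],[0,0,0,0,0,0,-0.63]]]'
python3 q.py
```

```text
clock: 12.42
tool_pos: [0.5203, -0.0585, 0.0612]
tool_rot: [-2.871, -1.274, 0.0]
ft_force: [2.0, -0.4, -0.4]
opening: 0.187
47.86908609006521 ((522.3221435546875, -54.7493896484375), (57.50598907470703, 13.044011116027832), 55.283241271972656) (array([ 0.52241221, -0.05432954]), np.float64(54.4401397599802), ((520.5565795898438, -56.68941879272461), (59.819801330566406, 13.568845748901367), 55.28329086303711)) 0.18706201125976477 [-0.05284212 -0.49790302  0.38001348]
clock: 12.72
tool_pos: [0.5203, -0.0586, 0.0613]
tool_rot: [2.908, 1.188, -0.0]
ft_force: [2.4, -2.1, 0.5]
opening: 0.187
44.421193189171014 ((522.5320434570312, -54.779884338378906), (57.283599853515625, 13.262701034545898), 52.77340316772461) (array([ 0.52290771, -0.05405697]), np.float64(52.166584508304254), ((520.6539306640625, -56.60076904296875), (59.58784484863281, 13.796226501464844), 52.773399353027344)) 0.18651460441759565 [-0.34659955 -0.43877728  0.59495522]
```

Torque climbs to 0.6 N m, well above the 0.1 N m turning friction, so this is the end stop. Easing back, letting go, rising and looking.

```bash
python3 -m jog '[[[0,0,0,0,0,-0.08,-0.63],[0,0,0,0,0,-0.06,-0.5],[0,0,0,0,0,0,0],[0,0,0,0,0,0,0],[0,0,0,0,0,0,0],[0,0,0,0,0,0,0],[0,0,-0.02,0,0,0,0]]]'
python3 -m jog '[[[0,0,-0.03,0,0,0,0],[0,0,-0.03,0,0,0,0],[0,0,-0.03,0,0,0,0],[0,0,-0.03,0,0,0,0],[0,0,0,0,0,0,0],[0,0,0,0,0,0,0]]]'
python3 - <<'E'
from h import *
from rig import state,get_image
s=state();w=get_image("wrist");d=wcam(s,w);b=get_image("side");M=Ro.from_rotvec(s["tool_rot"]).as_matrix()
print(s["clock"],ang(M[:2,0]),s["tool_pos"])
for z in(.116,.106,.101):print(z,wing(d,z)[2])
h=cv2.cvtColor(d["color"],cv2.COLOR_RGB2HSV);H,S,V=cv2.split(h)
m=((H>18)&(H<35)&(S>120)&(V>100)).astype(np.uint8);m[250:]=0
n,l,st,c=cv2.connectedComponentsWithStats(m)
for i in range(1,n):
    if st[i,4]>8:print("yel",st[i],onz(d,c[i],.028))
c2=cv2.resize(b["color"][145:245,245:345],(420,420),interpolation=cv2.INTER_CUBIC)
c1=cv2.resize(d["color"][100:260,200:345],(380,420),interpolation=cv2.INTER_CUBIC)
cv2.imwrite("pics/k.png",cv2.cvtColor(np.hstack([c1,c2]),cv2.COLOR_RGB2BGR))
E
```

```text
clock: 13.35
tool_pos: [0.5186, -0.0581, 0.0784]
tool_rot: [-2.817, -1.383, 0.006]
ft_force: [0.1, -0.5, -0.8]
opening: 0.5
clock: 13.85
tool_pos: [0.5209, -0.0587, 0.2027]
tool_rot: [2.818, 1.384, 0.003]
ft_force: [-0.3, -0.1, -0.7]
opening: 0.5
13.85 52.323071370036864 [ 0.52089906 -0.05869425  0.20273872]
0.116 ((524.1849365234375, -55.04917907714844), (51.6999397277832, 12.575020790100098), 58.069522857666016)
0.106 ((522.6990356445312, -57.07835006713867), (53.7207145690918, 13.066465377807617), 58.069435119628906)
0.101 ((521.9561157226562, -58.09296417236328), (54.73108673095703, 13.312211990356445), 58.06938552856445)
yel [275 155   4  11  33] [ 0.53713664 -0.0348504   0.028     ]
```

View pics/k.png

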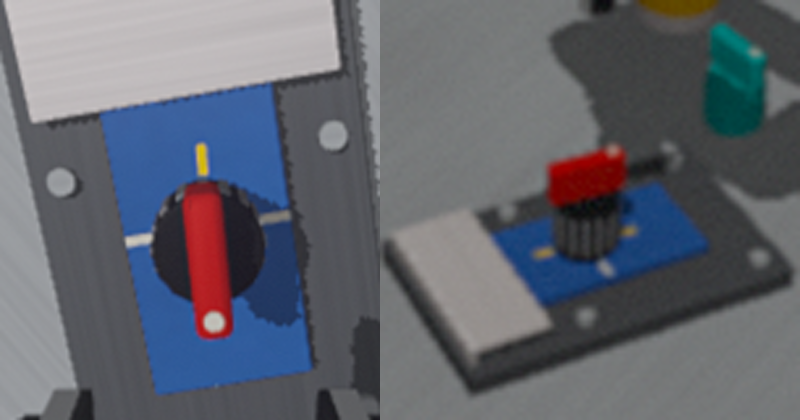

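The knob is seated: the wing lies along the yellow line (crop (201,158)) and the hub rests on the plate in the side view. Its top measures about 101 mm, as it should for home, and its angle is 58° against 57.4° expected at the stop. The gripper is clear, so I'm handing in.

```bash
python3 -c "
from rig import job_done,state;print(job_done(),state()['clock'])"
```

```text
the job is handed in; nothing more can be done
the job is handed in; nothing more can be done
```

I turned the red-winged knob back to the white lines, where its thread clicked and it dropped. I then turned it clockwise to the end stop, let go, rose clear and handed in at about 14 s of the 42 s allowed.

**Last checks:**
- **Angle:** the wing is at 58.1°, against 57.4° expected at the stop, and lies along the yellow line.
- **Height:** the wing top came out at about 101 mm (give or take a few mm), which is right for the rim resting on the plate.
- **Stop:** the turning torque rose to about 0.6 N m there, well above the knob's 0.1 N m.
- **Bystanders:** I commanded no move near the other things, but took no final picture of the whole bench.

**What disagreed along the way:**
- **Missed first turn:** the first backward turn passed over the wing without moving the knob, because the half-closed fingertips stood over 20 mm higher than I assumed. I saw this in the picture, lowered the hand and repeated the turn.
- **Light contact near the end:** about 5 N appeared just before the stop, and I backed up 3 mm.
- **Wing angle under load:** pressed against the stop, the wing read about 5° past the expected angle. After release it read as above. I put this down to give at the stop or error in that near view, and did not check further.

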